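# Put the mixed-up parts back into their own housings

### The job

Three opened appliances on the repair bench have each been given another one's part: put the motor upright in the middle of the round fan housing, the transformer upright in the middle of the square power-supply chassis, and the battery upright in the middle of the long torch shell, lying lengthwise along it. Each housing has room for only one part, so first park one of the parts, standing on its base, on the middle of the black rubber mat; the mat must be empty again at the end. Set the parts down rather than drop them, and do not shift the flux tin, the screwdriver or the brush.

Things in the scene. Friction and masses are not known exactly. Their poses are not given: they have to be found in the camera images.
- motor: Small electric motor: plain steel upright cylinder 44 mm in diameter and 55 mm tall, with a 20 mm wide, 4 mm high boss and a thin 5 mm shaft on top (70 mm over all); about 0.2 kg. Origin at the centre of its underside, z up along the shaft. It starts standing in the torch shell.
- transformer: Mains transformer: dark laminated block 56 mm (x) by 30 mm (y), 47 mm tall, with a copper-coloured coil, 36 mm wide in x and from 8 to 39 mm up, that bulges out of both long sides to 48 mm over all in y; about 0.4 kg. Flat ends 56 mm apart in x. Origin at the centre of its underside, z up. It starts standing in the fan housing.
- battery: Sealed battery: off-white plastic block with a thin dark band around it, 80 mm (x, its length) by 40 mm (y) and 50 mm tall, two small copper tabs, 6 mm high, on top near its +x end; about 0.35 kg. Origin at the centre of its underside, z up. It starts standing in the chassis.
- fan_housing: Fixed. Open round fan-motor housing of white plastic, 100 mm outside and 92 mm inside diameter; floor 3 mm thick, rim 12 mm above the bench, four lugs around it no higher than the rim. A grey disc marks the middle of the floor. Origin on the bench under the centre of the floor, z up; the floor is at z = 3 mm. The motor belongs here.
- chassis: Fixed. Open square power-supply chassis of steel sheet, 100 by 100 mm outside and 94 by 94 mm inside; floor 3 mm thick, rim 12 mm above the bench; a 16 mm wide strip with low connectors (to 16 mm high) along its outer +x side. Origin on the bench under the centre of the square floor, x and y along its sides, z up; the floor is at z = 3 mm. The transformer belongs here.
- torch_shell: Fixed. Open long battery shell of a yellow torch: 118 mm (x) by 78 mm (y) outside, 110 by 70 mm inside; floor 4 mm thick, rim 12 mm above the bench; the lamp head, 18 mm high, adjoins it from x = 59 to 90 mm, and a low carrying loop (to 13 mm high) reaches to x = -88 mm. Origin on the bench under the centre of the rectangular floor, x along the length, z up; the floor is at z = 4 mm. The battery belongs here, its x axis along the shell's x axis, either way round.
- rubber_mat: Fixed. Flat black square rubber mat, 110 by 110 mm, 3 mm thick, empty at the start: the free spot. Origin on the bench under its centre, z up; its top is at z = 3 mm.
- flux_tin: Bystander, loose, to be left where it is: round brass-coloured tin, 59 mm in diameter, 26 mm tall. Origin at the centre of its underside.
- screwdriver: Bystander, loose, to be left where it is: screwdriver with a red handle, 190 mm long, lying on the bench. Origin at the underside near the middle of its length, which is along x.
- brush: Bystander, loose, to be left where it is: flat brush with a dark wooden handle, 170 mm long, lying on the bench. Origin at the underside near the middle of its length, which is along x.
Mind the look-alikes: they are no part of the job. What is shaped like the motor but brown, pink or turquoise is not meant.

How it is judged:
By the outcome, as a careful person would: the job done as asked, in the order asked, and still so for the second after the job is handed in, with the robot touching nothing.
It also fails if it takes over 106 s, if anything falls off the work surface, if the arm or the gripper's body presses on something with over 40 N, if the wrist force passes 120 N, or if a joint passes its speed limit or range.

### The arm

A 6-joint arm with a two-finger parallel gripper is mounted at the origin on the work surface. World frame = base frame: x ahead of the robot, y to its left, z up, the work surface at z = 0. Lengths are in m, angles in degrees, forces in N, time in s.
With the tool pointing down it reaches from about 0.375 to 0.9 m from the base axis. Payload 3.1 kg.
Tool frame: the origin (TCP) lies where the fingers leave the gripper's body, on its centre line; the fingertips stand 70 mm ahead of it and the grasp point (between the pads) lies 51 mm ahead of it; z points along the fingers, y is the line along which they close (so a half turn about z gives the same grasp; the last joint's range is limited). The gripper opens to 87 mm and grips with 3 to 60 N. Pads are 19 mm wide; open, the fingers measure 117 mm over their backs; the gripper's body (75 mm by 190 mm) begins 51 mm behind the grasp point.
Start: joints at [65.804, 30.224, 82.088, -0, 67.689, -10.227], TCP at [0.151, 0.607, 0.292] pointing down, gripper open.
Joint ranges: [-176.69, 176.69], [-43.24, 126.21], [12.49, 139.97], [-82, 262], [0, 151.66], [-163.58, 163.58]. Speed limits (degrees/s): [159.86, 159.86, 180, 180, 180, 180].

### API

Orientations are given as a 3x3 rotation matrix whose columns are the frame's x, y, z axes.
In Python, from rig import readout, capture, calibration, bot, look_for gives the robot as it stands. The module is installed in compiled form; this text tells all that it offers.
- The arm moves only by the shell command python3 -m pendant 'ROWS'. ROWS is JSON, a list of rows, each a list of 7 numbers: the shift along the tool's x, y, z normalised to -1 to 1, where 1 is 200 mm, then the turn, a rotation vector about the tool's x, y, z normalised to -1 to 1, where 1 is 180 degrees, then the closure, from -1 (fully open) to 1 (shut). In form: [[dx, dy, dz, ax, ay, az, grip], ...]. A call has 1 to 8 rows; each row is the pose to reach, as a shift and turn from the pose commanded when the call began, along the tool's axes at that moment, turning the shorter way round; what a row does not reach only later rows make up. A row lasts 1/10 s, in which the tool goes at most 50 mm and 8.59 degrees, less where a joint would pass 70% of its speed; a pose out of reach is approached as far as the arm can. A call with a number of a shift or a turn outside -1 to 1 is refused whole. A call with a gripper value outside its range is refused whole. The fingers move at their own pace and stop on an object; the grip force is fixed at half the most. Time passes only in rows, so rows that repeat a pose let the fingers close. It gives the time, the measured TCP pose, the force, the opening and the grip force at its end, in the units of the state.
- readout.read_state(): the state, without advancing time (a new reading comes with each control period).
- capture(name): name is "side" or "top"; returns (picture, depth): 400x640x3 uint8, red, green, blue; 400x640 float32, m along the optical axis (not along the pixel's ray), 0 where there is no reading.
- calibration(name): a dict with "mtx" (3x3 intrinsics, pixels), "T" (4x4, takes a point from camera to world coordinates). Camera axes: x right, y down, z forward; pixel columns grow to the right and rows downward; lengths in m; the calibration is good to about 2 mm. A picture is of the moment at which its call begins. calibration takes no time and is no camera call.
- bot.hand_in(): hands the job in; it is judged then, once.
Trained networks look in the newest picture that a camera, given by its name, has taken for a name from the list of things; names that differ only in an ending like _2 or _b are one class to them, and where a whole thing is asked for, a point or a joint stands for the part that bears it (a point fixed in the world has none). Each returns a list of dicts, best first, with "conf" (0 to 1); they miss things now and then, are a little off and sometimes report something else, mostly with a low value. They report only what shows in the picture. A call takes as long as a camera call. They do not tell look-alikes from the thing itself.
- look_for(thing, camera): "extent" ([left, top, right, bottom] in pixels, round what is visible of it).
The state is a dict: "time_s": time; "joint_positions": joint angles; "qvel": joint speeds; "tau": joint torques, N m; "position": TCP position; "tcp_rot": TCP orientation; "force": force on the tool from outside, world axes, zero at the start; "moment": the same for the moment, N m; "opening": opening from 0.0 (shut) to 1.0 (fully open); "grasp_force": force on a finger pad.
Only numpy, scipy, OpenCV 4.12 (cv2) and the standard library are available. Lean on these libraries where they do the work, as an engineer would, in place of code of your own. Each camera call takes 0.05 s, during which the arm holds its last target. There are 200 camera calls.

## Working session

There is one attempt and no reset: what is moved stays moved. The work goes in short steps, Python scripts to look and compute and a shell command to move; the robot and the scene stay as the last step left them, time stands still between calls to the robot, and variables do not carry over. Pictures are saved under pics/ and viewed, at most 14 in all, crops included, and the job is handed in when it is done.

```bash
mkdir -p pics; python3 - <<'E'
from rig import readout, capture, calibration, look_for
import cv2, numpy as np
s=readout.read_state(); print(s['time_s'],s['position'],np.round(s['tcp_rot'],3),s['opening'])
for c in ('top','side'):
    p,d=capture(c); cv2.imwrite(f'pics/{c}0.png',p[:,:,::-1]); np.save(f'{c}0.npy',d)
    k=calibration(c); print(c,np.round(k['mtx'],1).tolist(),np.round(k['T'],3).tolist())
    for t in ['motor','transformer','battery','fan_housing','chassis','torch_shell','rubber_mat','flux_tin','screwdriver','brush']:
        print(t,[(np.round(r['extent']).astype(int).tolist(),round(r['conf'],2)) for r in look_for(t,c)[:5]])
E
```

```text
0.0 [0.15058335 0.60597708 0.29126767] [[-0.97   0.241 -0.001]
 [ 0.241  0.97  -0.002]
 [ 0.    -0.002 -1.   ]] 1.0009844244922128
top [[441.6, 0.0, 321.0], [0.0, 441.6, 202.5], [0.0, 0.0, 1.0]] [[0.025, -0.989, 0.147, 0.374], [-1.0, -0.025, 0.002, -0.038], [0.002, -0.147, -0.989, 1.154], [0.0, 0.0, 0.0, 1.0]]
motor [([445, 260, 464, 278], 0.87), ([409, 219, 428, 234], 0.85), ([450, 212, 473, 228], 0.85), ([429, 160, 449, 185], 0.77), ([402, 155, 422, 171], 0.74)]
transformer [([168, 236, 192, 263], 0.75), ([157, 148, 204, 203], 0.49)]
battery [([243, 184, 263, 216], 0.88)]
fan_housing []
chassis [([237, 178, 274, 220], 0.91)]
torch_shell [([400, 195, 435, 266], 0.68)]
rubber_mat [([309, 196, 365, 248], 0.86)]
flux_tin [([248, 256, 271, 279], 0.75)]
screwdriver [([316, 149, 387, 166], 0.67)]
brush []
side [[400.4, 0.0, 331.4], [0.0, 400.4, 200.1], [0.0, 0.0, 1.0]] [[-0.943, -0.255, 0.215, 0.302], [-0.333, 0.738, -0.587, 0.54], [-0.009, -0.625, -0.781, 0.8], [0.0, 0.0, 0.0, 1.0]]
motor [([302, 118, 322, 142], 0.83), ([363, 126, 381, 151], 0.79), ([407, 117, 423, 142], 0.77), ([368, 103, 378, 128], 0.7), ([322, 105, 337, 131], 0.69)]
transformer [([306, 341, 337, 374], 0.84)]
battery [([272, 242, 316, 277], 0.83)]
fan_housing [([295, 333, 348, 388], 0.69)]
chassis [([258, 237, 322, 287], 0.95), ([278, 144, 302, 197], 0.67)]
torch_shell [([335, 128, 406, 160], 0.81)]
rubber_mat [([320, 178, 374, 224], 0.55), ([280, 144, 302, 197], 0.3)]
flux_tin [([358, 258, 380, 285], 0.81)]
screwdriver [([287, 143, 300, 173], 0.59)]
brush [([188, 311, 273, 360], 0.86)]
```

```bash
python3 - <<'E'
import cv2
for c,(l,t,r,b) in {'top':(130,110,530,310),'side':(170,80,470,400)}.items():
    p=cv2.imread(f'pics/{c}0.png')[t:b,l:r]; f=min(800/(r-l),600/(b-t)); cv2.imwrite(f'pics/{c}0c.png',cv2.resize(p,None,fx=f,fy=f,interpolation=cv2.INTER_CUBIC))
E
```

```text
(no output)
```

View pics/top0c.png

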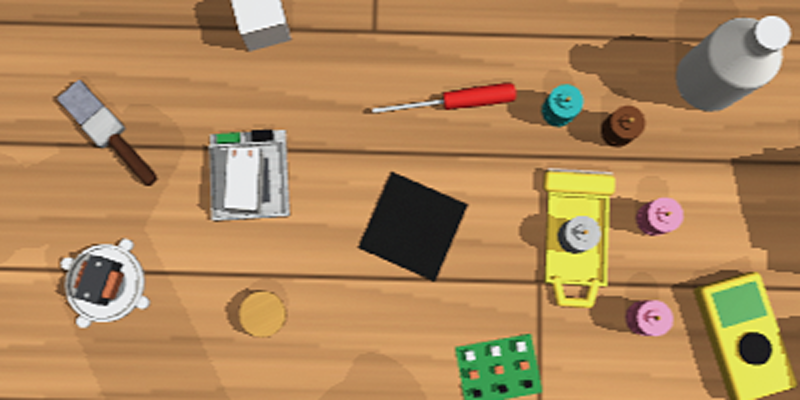

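View pics/side0c.png

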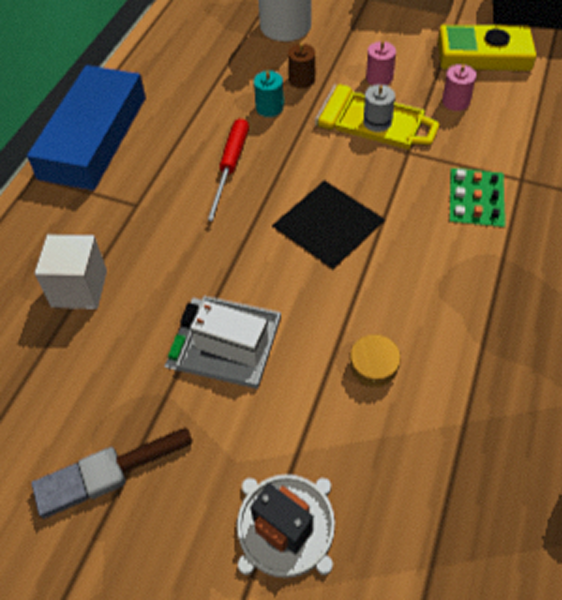

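The steel motor is the grey one at top (419,227), standing in the torch shell. Its look-alikes are turquoise (411,161), brown (442,172), pink (460,218) and pink (455,269). Only the grey one fits "plain steel … in the torch shell". I'll measure everything with the point clouds and make an enlarged crop to confirm.

```bash
cat > h.py <<'E'
import numpy as np, cv2
from rig import calibration
def cloud(c,d):
    k=calibration(c);K=k['mtx'];T=np.array(k['T'])
    v,u=np.mgrid[:d.shape[0],:d.shape[1]]
    P=np.stack([(u-K[0][2])/K[0][0]*d,(v-K[1][2])/K[1][1]*d,d],-1)
    W=P@T[:3,:3].T+T[:3,3]; W[d<=0]=np.nan; return W
def sel(W,cx,cy,r,z0,z1):
    m=(np.hypot(W[...,0]-cx,W[...,1]-cy)<r)&(W[...,2]>z0)&(W[...,2]<z1); return m
def rect(P):
    (c,s,a)=cv2.minAreaRect((P[:,:2]*1000).astype(np.float32)); 
    if s[0]<s[1]: s=s[::-1];a+=90
    return np.round(c,1),np.round(s,1),round(((a+90)%180)-90,1)   # long axis angle in world, deg
def circ(P):
    A=np.c_[2*P[:,:2],np.ones(len(P))];x=np.linalg.lstsq(A,(P[:,:2]**2).sum(1),rcond=None)[0]
    return np.round(x[:2]*1000,1),round(1000*np.sqrt(x[2]+x[0]**2+x[1]**2),1)
E
python3 - <<'E'
from h import *
p=cv2.imread('pics/top0.png'); cv2.imwrite('pics/mot.png',cv2.resize(p[145:285,385:485],None,fx=4,fy=4,interpolation=cv2.INTER_CUBIC))
W0=cloud('top',np.load('top0.npy'))
C={}
for n,(u,v) in dict(motor=(419,229),trans=(179,250),batt=(252,200),fan=(181,251),chas=(253,200),torch=(418,228),mat=(337,222),tin=(260,267),brush=(182,175),screw=(350,158)).items(): C[n]=W0[v,u]; print(n,np.round(C[n],3))
for c in ('top','side'):
    d=np.load(c+'0.npy'); W=cloud(c,d); im=cv2.imread(f'pics/{c}0.png'); hsv=cv2.cvtColor(im,cv2.COLOR_BGR2HSV)
    print('==',c)
    m=sel(W,*C['mat'][:2],.1,-.02,.05); print('bench z',np.nanmedian(W[m&(hsv[...,1]>90)][:,2]))
    print('mat',rect(W[m&(hsv[...,2]<50)]),np.median(W[m&(hsv[...,2]<50)][:,2]))
    for n,z0,z1 in (('motor',.045,.066),('trans',.044,.06),('batt',.047,.057)):
        P=W[sel(W,*C[n][:2],.055,z0,z1)]; print(n,len(P),rect(P),np.round(np.median(P[:,2]),4),circ(P))
    P=W[sel(W,*C['fan'][:2],.075,.007,.015)]; 
    c0=circ(P)[0]/1000
    for _ in range(6):
        r=np.hypot(*(P[:,:2]-c0).T); c0=circ(P[(r>.042)&(r<.052)])[0]/1000
    print('fan',c0,circ(P[(r>.042)&(r<.052)]))
    m=sel(W,*C['chas'][:2],.08,.008,.014); print('chassis',rect(W[m]),m.sum())
    m=sel(W,*C['torch'][:2],.13,.006,.022)&(hsv[...,0]>22)&(hsv[...,0]<35)&(hsv[...,1]>150); print('torch',rect(W[m]),m.sum())
    np.save(c+'_t.npy',W[m])
E
```

```text
motor [ 0.476 -0.281  0.06 ]
trans [0.409 0.314 0.052]
batt [0.539 0.138 0.057]
fan [0.407 0.31  0.048]
chas [0.539 0.136 0.053]
torch [ 0.478 -0.277  0.063]
mat [ 0.494 -0.079  0.004]
tin [0.373 0.114 0.029]
brush [0.606 0.33  0.021]
screw [ 0.668 -0.11   0.   ]
== top
bench z -9.635257898876759e-05
mat (array([492.7, -76.4]), array([109.8, 107.4]), -22.5) 0.002807168753881095
motor 250 (array([ 483.1, -284.5]), array([41.8, 41.6]), 28.0) 0.0591 (array([ 483.1, -284.5]), np.float64(16.0))
trans 300 (array([411.1, 321.6]), array([57.5, 43. ]), -11.6) 0.0497 (array([411. , 322.4]), np.float64(18.9))
batt 492 (array([543.4, 143.8]), array([80.6, 40.5]), -0.6) 0.0529 (array([542.4, 144.3]), np.float64(25.8))
fan [0.4084 0.3206] (array([408.4, 320.6]), np.float64(47.9))
chassis (array([552.1, 142. ]), array([119.7, 100.5]), 5.0) 249
torch (array([ 480.4, -287.2]), array([172.8,  89.3]), -3.1) 834
== side
bench z -0.0006799288062110942
mat (array([490.7, -75.7]), array([111.5, 111. ]), 67.3) 0.002158115913469816
motor 181 (array([ 480.4, -283.9]), array([42.7, 42.6]), 24.1) 0.0579 (array([ 480.7, -282.9]), np.float64(16.5))
trans 533 (array([408.5, 319.6]), array([56.4, 35.5]), -17.2) 0.0492 (array([409. , 322.6]), np.float64(18.7))
batt 609 (array([541. , 143.9]), array([80.2, 41.1]), -1.0) 0.0522 (array([540.3, 144.6]), np.float64(25.9))
fan [0.4062 0.321 ] (array([406.2, 321. ]), np.float64(47.9))
chassis (array([552.2, 141. ]), array([115.7, 102.3]), 4.8) 398
torch (array([ 478.3, -287.9]), array([173.4,  90.3]), -1.1) 549
```

View pics/mot.png

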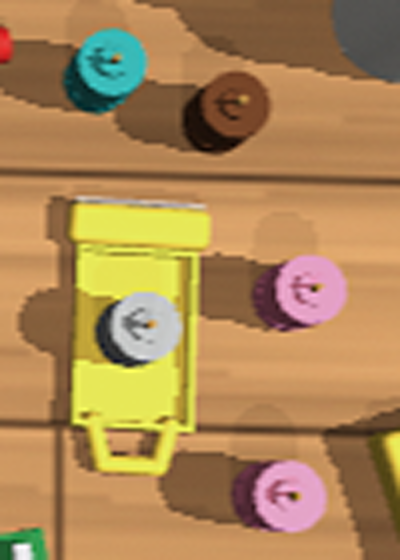

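The crop confirms it: the only steel-grey cylinder stands in the yellow shell, and the coloured ones are outside. Next I'll refine the torch, chassis and transformer yaw.

```bash
cat >> h.py <<'E'
from scipy.optimize import least_squares
def fitrect(P,c,a,L,B):
    def f(q):
        t=q[2];d=P[:,:2]*1000-q[:2];x=d@[np.cos(t),np.sin(t)];y=d@[-np.sin(t),np.cos(t)]
        gx=np.abs(x)-L/2;gy=np.abs(y)-B/2
        s=np.where((gx>0)|(gy>0),np.hypot(np.maximum(gx,0),np.maximum(gy,0)),np.maximum(gx,gy))
        return s
    r=least_squares(f,[*c,np.radians(a)],loss='cauchy',f_scale=2,x_scale=[1,1,.02]); return np.round(r.x[:2],1),round(np.degrees(r.x[2]),1),round(np.median(np.abs(f(r.x))),2)
E
python3 - <<'E'
from h import *
for c in ('top','side'):
    W=cloud(c,np.load(c+'0.npy')); im=cv2.imread(f'pics/{c}0.png'); hsv=cv2.cvtColor(im,cv2.COLOR_BGR2HSV)
    yel=(hsv[...,0]>22)&(hsv[...,0]<35)&(hsv[...,1]>150)
    m=sel(W,.48,-.286,.13,.0095,.0145)&yel
    for a in (-5,0): print('torch',m.sum(),fitrect(W[m],(479,-287),a,114,74))
    m=sel(W,.544,.141,.075,.0095,.0145); 
    for a in (5,0): print('chassis',m.sum(),fitrect(W[m],(544,141),a,97,97))
    m=sel(W,.41,.3206,.04,.046,.06); P=W[m]; e,v=np.linalg.eigh(np.cov(P[:,:2].T)); print('trans',len(P),P.mean(0),np.degrees(np.arctan2(v[1,1],v[0,1])),rect(P))
    m=sel(W,.542,.144,.055,.047,.06); P=W[m]; e,v=np.linalg.eigh(np.cov(P[:,:2].T)); print('batt',len(P),np.degrees(np.arctan2(v[1,1],v[0,1])))
E
```

```text
torch 343 (array([ 480.5, -288.5]), np.float64(-2.9), np.float64(2.27))
torch 343 (array([ 480.5, -288.5]), np.float64(-2.9), np.float64(2.27))
chassis 220 (array([547.4, 141.3]), np.float64(5.2), np.float64(1.39))
chassis 220 (array([547.4, 141.3]), np.float64(5.2), np.float64(1.39))
trans 268 [0.41070235 0.32242347 0.05002534] 160.74384359967547 (array([411.2, 323. ]), array([56. , 31.5]), -17.0)
batt 503 -179.77075400037418
torch 249 (array([ 479.1, -288.3]), np.float64(-1.7), np.float64(2.79))
torch 249 (array([ 479.1, -288.3]), np.float64(-1.7), np.float64(2.79))
chassis 352 (array([546. , 141.1]), np.float64(5.2), np.float64(1.72))
chassis 352 (array([546. , 141.1]), np.float64(5.2), np.float64(1.72))
trans 519 [0.4089977  0.32262902 0.0493541 ] 162.99520411406257 (array([409.3, 322. ]), array([56.3, 30.5]), -17.4)
batt 612 -179.62638549026042
```

```bash
cat > plan.py <<'E'
# usage: plan.py x,y,z,psi ...  (mm, deg; psi = world angle of tool y) -> row per call, from measured pose
import sys, numpy as np
from rig import readout
from scipy.spatial.transform import Rotation as Ro
s=readout.read_state(); p=np.array(s['position'])*1000; R=np.array(s['tcp_rot'])
print('t',round(s['time_s'],2),'p',np.round(p,1),'psi',round(np.degrees(np.arctan2(R[1,1],R[0,1])),1),'j',np.round(s['joint_positions'],0),'open',round(s['opening'],3),'gf',round(s['grasp_force'],1),'F',np.round(s['force'],1))
for a in sys.argv[1:]:
    x,y,z,psi=map(float,a.split(',')); c,n=np.cos(np.radians(psi)),np.sin(np.radians(psi))
    Rt=np.array([[-n,c,0],[c,n,0],[0,0,-1]]); q=np.array([x,y,z])
    sh=R.T@(q-p)/200; tu=np.degrees(Ro.from_matrix(R.T@Rt).as_rotvec())/180
    rows=max(np.linalg.norm(sh)*4,np.linalg.norm(tu)*180/8.59)
    print(a,np.round(sh,3).tolist(),np.round(tu,3).tolist(),'rows>=%.1f'%rows,'TOO FAR' if abs(sh).max()>1 else ''); p,R=q,Rt
E
python3 plan.py 270,460,270,30 410,322,200,-17.2 410,322,88,-17.2
```

```text
t 1.1 p [150.9 606.5 292.2] psi 76.0 j [ 66.  30.  82.  -0.  68. -10.] open 1.0 gf 0.0 F [0.1 0.5 0.4]
270,460,270,30 [-0.755, -0.567, 0.111] [-0.0, 0.0, 0.256] rows>=5.4 
410,322,200,-17.2 [-0.948, 0.261, 0.35] [0.0, 0.0, 0.262] rows>=5.5 
410,322,88,-17.2 [0.0, 0.0, 0.56] [0.0, 0.0, 0.0] rows>=2.2
```

```bash
python3 -m pendant '[[-0.755,-0.567,0.111,0,0,0.256,-1],[-0.755,-0.567,0.111,0,0,0.256,-1],[-0.755,-0.567,0.111,0,0,0.256,-1],[-0.755,-0.567,0.111,0,0,0.256,-1],[-0.755,-0.567,0.111,0,0,0.256,-1],[-0.755,-0.567,0.111,0,0,0.256,-1],[-0.755,-0.567,0.111,0,0,0.256,-1],[-0.755,-0.567,0.111,0,0,0.256,-1]]'
python3 -m pendant '[[-0.948,0.261,0.35,0,0,0.262,-1],[-0.948,0.261,0.35,0,0,0.262,-1],[-0.948,0.261,0.35,0,0,0.262,-1],[-0.948,0.261,0.35,0,0,0.262,-1],[-0.948,0.261,0.35,0,0,0.262,-1],[-0.948,0.261,0.35,0,0,0.262,-1],[-0.948,0.261,0.35,0,0,0.262,-1],[-0.948,0.261,0.35,0,0,0.262,-1]]'
python3 plan.py 410,322,88,-17.2
```

```text
time_s: 1.9
position: [0.27, 0.4601, 0.2702]
tcp_rot: [[-0.5, 0.866, 0.0], [0.866, 0.5, 0.0], [0.0, 0.0, -1.0]]
force: [-0.4, 0.7, -0.1]
opening: 1.001
grasp_force: 0.0
time_s: 2.7
position: [0.4097, 0.3222, 0.2001]
tcp_rot: [[0.293, 0.956, 0.0], [0.956, -0.293, 0.0], [0.0, 0.0, -1.0]]
force: [0.5, -0.7, -0.3]
opening: 0.996
grasp_force: 0.0
t 2.7 p [409.7 322.2 200.1] psi -17.0 j [ 26.  30. 102.   0.  48.  43.] open 0.996 gf 0.0 F [ 0.5 -0.7 -0.3]
410,322,88,-17.2 [-0.001, 0.002, 0.56] [0.0, -0.0, 0.001] rows>=2.2
```

```bash
python3 -m pendant '[[0,0,0.15,0,0,0,-1],[0,0,0.3,0,0,0,-1],[0,0,0.42,0,0,0,-1],[0,0,0.5,0,0,0,-1],[0,0,0.56,0,0,0,-1],[0,0,0.56,0,0,0,-1],[0,0,0.56,0,0,0,1],[0,0,0.56,0,0,0,1]]'
python3 -m pendant '[[0,0,0,0,0,0,1],[0,0,0,0,0,0,1],[0,0,0,0,0,0,1],[0,0,0,0,0,0,1],[0,0,0,0,0,0,1],[0,0,0,0,0,0,1]]'
python3 plan.py 410,322,200,-17.2 500,200,200,-17.2 495,10,200,-17.2 491.7,-76,200,-17.2 491.7,-76,90,-17.2
```

```text
time_s: 3.5
position: [0.4103, 0.3223, 0.089]
tcp_rot: [[0.295, 0.955, 0.002], [0.955, -0.295, 0.001], [0.001, 0.001, -1.0]]
force: [0.2, -0.5, -0.4]
opening: 0.891
grasp_force: 0.0
time_s: 4.1
position: [0.4102, 0.3219, 0.0885]
tcp_rot: [[0.296, 0.955, 0.001], [0.955, -0.296, 0.0], [0.001, 0.001, -1.0]]
force: [0.7, -0.1, 6.2]
opening: 0.639
grasp_force: 30.0
t 4.1 p [410.2 321.9  88.5] psi -17.2 j [ 26.  42. 105.  -0.  33.  43.] open 0.639 gf 30.0 F [ 0.7 -0.1  6.2]
410,322,200,-17.2 [0.001, -0.001, -0.557] [0.0, -0.0, -0.0] rows>=2.2 
500,200,200,-17.2 [-0.45, 0.61, 0.0] [0.0, 0.0, 0.0] rows>=3.0 
495,10,200,-17.2 [-0.915, 0.257, 0.0] [0.0, 0.0, 0.0] rows>=3.8 
491.7,-76,200,-17.2 [-0.416, 0.111, 0.0] [0.0, 0.0, 0.0] rows>=1.7 
491.7,-76,90,-17.2 [0.0, 0.0, 0.55] [0.0, 0.0, 0.0] rows>=2.2
```

```bash
python3 -m pendant '[[0,0,-0.06,0,0,0,1],[0,0,-0.16,0,0,0,1],[0,0,-0.28,0,0,0,1],[0,0,-0.4,0,0,0,1],[0,0,-0.5,0,0,0,1],[0,0,-0.55,0,0,0,1],[0,0,-0.55,0,0,0,1]]'
python3 -m pendant '[[-0.04,0.06,0,0,0,0,1],[-0.12,0.16,0,0,0,0,1],[-0.22,0.3,0,0,0,0,1],[-0.32,0.44,0,0,0,0,1],[-0.4,0.54,0,0,0,0,1],[-0.44,0.6,0,0,0,0,1],[-0.45,0.61,0,0,0,0,1]]'
python3 -m pendant '[[-0.07,0.02,0,0,0,0,1],[-0.21,0.06,0,0,0,0,1],[-0.38,0.11,0,0,0,0,1],[-0.55,0.16,0,0,0,0,1],[-0.72,0.2,0,0,0,0,1],[-0.85,0.24,0,0,0,0,1],[-0.915,0.257,0,0,0,0,1],[-0.915,0.257,0,0,0,0,1]]'
python3 plan.py 491.7,-76,200,-17.2 491.7,-76,90,-17.2
```

```text
time_s: 4.8
position: [0.41, 0.3219, 0.1991]
tcp_rot: [[0.296, 0.955, 0.002], [0.955, -0.296, 0.001], [0.001, 0.001, -1.0]]
force: [-0.3, 0.9, -5.2]
opening: 0.644
grasp_force: 30.0
time_s: 5.5
position: [0.5008, 0.198, 0.197]
tcp_rot: [[0.299, 0.954, -0.001], [0.954, -0.299, -0.0], [-0.001, -0.001, -1.0]]
force: [-0.4, 0.1, -4.8]
opening: 0.639
grasp_force: 30.0
time_s: 6.3
position: [0.4942, 0.0087, 0.198]
tcp_rot: [[0.298, 0.955, -0.001], [0.955, -0.298, 0.0], [-0.0, -0.001, -1.0]]
force: [0.2, -0.1, -4.5]
opening: 0.638
grasp_force: 30.0
t 6.3 p [494.2   8.7 198. ] psi -17.3 j [-12.  29. 106.  -0.  45.   5.] open 0.638 gf 30.0 F [ 0.2 -0.1 -4.5]
491.7,-76,200,-17.2 [-0.408, 0.114, -0.01] [-0.0, 0.0, -0.001] rows>=1.7 
491.7,-76,90,-17.2 [0.0, 0.0, 0.55] [0.0, 0.0, 0.0] rows>=2.2
```

```bash
python3 -m pendant '[[-0.08,0.02,0,0,0,0,1],[-0.2,0.05,0,0,0,0,1],[-0.32,0.09,0,0,0,0,1],[-0.408,0.114,0,0,0,0,1],[-0.408,0.114,0,0,0,0,1],[-0.408,0.114,0,0,0,0,1]]'
python3 -m pendant '[[0,0,0.1,0,0,0,1],[0,0,0.22,0,0,0,1],[0,0,0.34,0,0,0,1],[0,0,0.44,0,0,0,1],[0,0,0.49,0,0,0,1],[0,0,0.49,0,0,0,1],[0,0,0.49,0,0,0,1]]'
python3 plan.py 491.7,-76,88.5,-17.2
```

```text
time_s: 6.9
position: [0.4919, -0.0737, 0.1979]
tcp_rot: [[0.296, 0.955, -0.001], [0.955, -0.296, 0.001], [0.001, -0.001, -1.0]]
force: [0.6, -0.9, -4.3]
opening: 0.646
grasp_force: 30.0
time_s: 7.6
position: [0.4927, -0.0744, 0.1004]
tcp_rot: [[0.295, 0.956, 0.0], [0.956, -0.295, -0.0], [0.0, 0.0, -1.0]]
force: [-0.6, 0.7, -4.3]
opening: 0.641
grasp_force: 30.0
t 7.6 p [492.7 -74.4 100.4] psi -17.1 j [-21.  39. 108.   0.  32.  -4.] open 0.641 gf 30.0 F [-0.6  0.7 -4.3]
491.7,-76,88.5,-17.2 [-0.009, -0.002, 0.06] [0.0, -0.0, 0.0] rows>=0.2
```

```bash
python3 -m pendant '[[-0.008,0,0.03,0,0,0,1],[-0.008,0,0.05,0,0,0,1],[-0.008,0,0.056,0,0,0,1],[-0.008,0,0.058,0,0,0,1],[-0.008,0,0.058,0,0,0,1]]'
```

```text
time_s: 8.1
position: [0.492, -0.0766, 0.0886]
tcp_rot: [[0.296, 0.955, 0.0], [0.955, -0.296, -0.0], [-0.0, 0.0, -1.0]]
force: [0.0, 0.7, -4.5]
opening: 0.638
grasp_force: 30.0
```

```bash
python3 -m pendant '[[0,0,0.003,0,0,0,1],[0,0,0.005,0,0,0,1],[0,0,0.005,0,0,0,1]]'; python3 -m pendant '[[0,0,0.003,0,0,0,1],[0,0,0.005,0,0,0,1],[0,0,0.005,0,0,0,1]]'
```

```text
time_s: 8.4
position: [0.4919, -0.0766, 0.0886]
tcp_rot: [[0.296, 0.955, 0.001], [0.955, -0.296, -0.0], [-0.0, 0.001, -1.0]]
force: [-2.0, 1.9, 6.8]
opening: 0.636
grasp_force: 30.0
time_s: 8.7
position: [0.4919, -0.0766, 0.0885]
tcp_rot: [[0.296, 0.955, 0.001], [0.955, -0.296, -0.001], [-0.0, 0.001, -1.0]]
force: [-3.2, -0.3, 15.1]
opening: 0.64
grasp_force: 30.0
```

Contact made. Now I'll release and raise the arm.

```bash
python3 -m pendant '[[0,0,-0.005,0,0,0,0],[0,0,-0.005,0,0,0,-1],[0,0,-0.005,0,0,0,-1],[0,0,-0.005,0,0,0,-1],[0,0,-0.005,0,0,0,-1],[0,0,-0.005,0,0,0,-1],[0,0,-0.005,0,0,0,-1]]'
python3 -m pendant '[[0,0,-0.05,0,0,0,-1],[0,0,-0.2,0,0,0,-1],[0,0,-0.4,0,0,0,-1],[0,0,-0.55,0,0,0,-1],[0,0,-0.55,0,0,0,-1]]'
python3 plan.py 487,-180,200,-55 481.8,-284,200,-91 481.8,-284,92,-91
```

```text
time_s: 9.4
position: [0.4919, -0.0765, 0.0873]
tcp_rot: [[0.296, 0.955, -0.0], [0.955, -0.296, 0.0], [0.0, -0.0, -1.0]]
force: [0.5, -0.7, 0.1]
opening: 0.988
grasp_force: 0.0
time_s: 9.9
position: [0.4941, -0.0772, 0.2018]
tcp_rot: [[0.296, 0.955, 0.009], [0.955, -0.296, -0.003], [-0.001, 0.009, -1.0]]
force: [0.5, 0.1, -0.6]
opening: 0.999
grasp_force: 0.0
t 9.9 p [494.1 -77.2 201.8] psi -17.2 j [-22.  29. 105.   0.  46.  -5.] open 0.999 gf 0.0 F [ 0.5  0.1 -0.6]
487,-180,200,-55 [-0.501, 0.118, 0.011] [0.003, -0.001, 0.21] rows>=4.4 
481.8,-284,200,-91 [-0.32, 0.411, 0.0] [0.0, 0.0, 0.2] rows>=4.2 
481.8,-284,92,-91 [0.0, 0.0, 0.54] [0.0, 0.0, 0.0] rows>=2.2
```

```bash
python3 -m pendant '[[-0.501,0.118,0.011,0,0,0.21,-1],[-0.501,0.118,0.011,0,0,0.21,-1],[-0.501,0.118,0.011,0,0,0.21,-1],[-0.501,0.118,0.011,0,0,0.21,-1],[-0.501,0.118,0.011,0,0,0.21,-1],[-0.501,0.118,0.011,0,0,0.21,-1],[-0.501,0.118,0.011,0,0,0.21,-1]]'
python3 -m pendant '[[-0.32,0.411,0,0,0,0.2,-1],[-0.32,0.411,0,0,0,0.2,-1],[-0.32,0.411,0,0,0,0.2,-1],[-0.32,0.411,0,0,0,0.2,-1],[-0.32,0.411,0,0,0,0.2,-1],[-0.32,0.411,0,0,0,0.2,-1],[-0.32,0.411,0,0,0,0.2,-1]]'
python3 plan.py 481.8,-284,90,-91
python3 - <<'E'
from h import *
from rig import capture
p,d=capture('side'); W=cloud('side',d); hsv=cv2.cvtColor(p,cv2.COLOR_RGB2HSV)
P=W[sel(W,.492,-.0765,.05,.044,.06)]; print('trans',len(P),rect(P))
cv2.imwrite('pics/s1.png',cv2.resize(p[80:240,270:430,::-1],None,fx=3.7,fy=3.7,interpolation=cv2.INTER_CUBIC))
E
```

```text
time_s: 10.6
position: [0.4845, -0.179, 0.1949]
tcp_rot: [[0.818, 0.575, -0.001], [0.575, -0.818, 0.0], [-0.0, -0.001, -1.0]]
force: [-0.8, 0.3, 0.0]
opening: 1.0
grasp_force: 0.0
time_s: 11.3
position: [0.4795, -0.2826, 0.1952]
tcp_rot: [[1.0, -0.014, -0.0], [-0.014, -1.0, 0.0], [-0.0, -0.0, -1.0]]
force: [-0.4, 0.4, -0.5]
opening: 1.002
grasp_force: 0.0
t 11.3 p [ 479.5 -282.6  195.2] psi -90.8 j [-42.  33.  97.  -0.  50.  49.] open 1.002 gf 0.0 F [-0.4  0.4 -0.5]
481.8,-284,90,-91 [0.012, 0.007, 0.526] [-0.0, 0.0, 0.001] rows>=2.1 
trans 244 (array([490.2, -75. ]), array([56.1, 41.4]), -18.5)
```

View pics/s1.png

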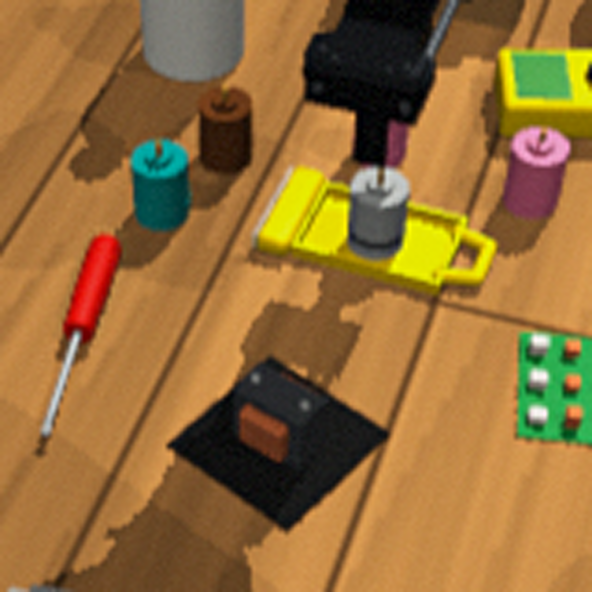

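The transformer stands upright in the middle of the mat at crop (275,410). The gripper is over the motor at crop (378,215), clear of the pink one. Descending to grip it.

```bash
python3 -m pendant '[[0.012,0.007,0.12,0,0,0,-1],[0.012,0.007,0.26,0,0,0,-1],[0.012,0.007,0.38,0,0,0,-1],[0.012,0.007,0.48,0,0,0,-1],[0.012,0.007,0.526,0,0,0,-1],[0.012,0.007,0.526,0,0,0,-1],[0.012,0.007,0.526,0,0,0,-1]]'
python3 -m pendant '[[0,0,0,0,0,0,1],[0,0,0,0,0,0,1],[0,0,0,0,0,0,1],[0,0,0,0,0,0,1],[0,0,0,0,0,0,1],[0,0,0,0,0,0,1],[0,0,0,0,0,0,1],[0,0,0,0,0,0,1]]'
python3 -m pendant '[[0,0,0,0,0,0,1],[0,0,0,0,0,0,1]]'
python3 plan.py 481.8,-284,210,-91 475,-120,210,-91 470,50,210,-91 460,180,210,-60 407.3,320.8,210,-50
```

```text
time_s: 12.05
position: [0.4823, -0.2848, 0.0906]
tcp_rot: [[1.0, -0.017, 0.001], [-0.017, -1.0, -0.001], [0.001, 0.001, -1.0]]
force: [-0.6, 0.0, 0.4]
opening: 0.998
grasp_force: 0.0
time_s: 12.85
position: [0.482, -0.285, 0.0902]
tcp_rot: [[1.0, -0.018, 0.0], [-0.018, -1.0, -0.001], [0.0, 0.001, -1.0]]
force: [-0.1, -0.9, 0.8]
opening: 0.498
grasp_force: 30.0
time_s: 13.05
position: [0.482, -0.285, 0.0901]
tcp_rot: [[1.0, -0.018, 0.0], [-0.018, -1.0, -0.001], [0.0, 0.001, -1.0]]
force: [-0.4, -1.1, 0.0]
opening: 0.499
grasp_force: 30.0
t 13.05 p [ 482.  -285.    90.1] psi -91.0 j [-42.  43. 100.  -0.  38.  49.] open 0.499 gf 30.0 F [-0.4 -1.1  0. ]
481.8,-284,210,-91 [-0.001, -0.004, -0.599] [0.0, -0.0, -0.0] rows>=2.4 
475,-120,210,-91 [-0.048, -0.819, 0.0] [0.0, 0.0, 0.0] rows>=3.3 
470,50,210,-91 [-0.04, -0.849, 0.0] [0.0, 0.0, 0.0] rows>=3.4 
460,180,210,-60 [-0.061, -0.649, 0.0] [0.0, 0.0, -0.172] rows>=3.6 
407.3,320.8,210,-50 [0.124, -0.741, 0.0] [0.0, 0.0, -0.056] rows>=3.0
```

```bash
python3 -m pendant '[[0,0,-0.06,0,0,0,1],[0,0,-0.18,0,0,0,1],[0,0,-0.32,0,0,0,1],[0,0,-0.46,0,0,0,1],[0,0,-0.56,0,0,0,1],[0,0,-0.6,0,0,0,1],[0,0,-0.6,0,0,0,1]]'
python3 -m pendant '[[0,-0.07,0,0,0,0,1],[-0.01,-0.2,0,0,0,0,1],[-0.02,-0.36,0,0,0,0,1],[-0.03,-0.53,0,0,0,0,1],[-0.04,-0.68,0,0,0,0,1],[-0.048,-0.78,0,0,0,0,1],[-0.048,-0.82,0,0,0,0,1]]'
python3 -m pendant '[[0,-0.07,0,0,0,0,1],[-0.01,-0.2,0,0,0,0,1],[-0.02,-0.36,0,0,0,0,1],[-0.03,-0.53,0,0,0,0,1],[-0.04,-0.7,0,0,0,0,1],[-0.04,-0.81,0,0,0,0,1],[-0.04,-0.85,0,0,0,0,1]]'
python3 -m pendant '[[0,-0.07,0,0,0,0,1],[-0.01,-0.2,0,0,0,0,1],[-0.03,-0.36,0,0,0,0,1],[-0.05,-0.5,0,0,0,0,1],[-0.06,-0.6,0,0,0,0,1],[-0.06,-0.65,0,0,0,0,1]]'
python3 plan.py 407.3,320.8,210,-91 407.3,320.8,95,-91
```

```text
time_s: 13.75
position: [0.4821, -0.2846, 0.2112]
tcp_rot: [[1.0, -0.018, 0.002], [-0.018, -1.0, -0.001], [0.002, 0.001, -1.0]]
force: [0.6, 0.1, -2.6]
opening: 0.501
grasp_force: 30.0
time_s: 14.45
position: [0.4731, -0.1171, 0.2086]
tcp_rot: [[1.0, -0.015, -0.005], [-0.015, -1.0, 0.003], [-0.005, -0.003, -1.0]]
force: [0.5, -0.8, -2.2]
opening: 0.5
grasp_force: 30.0
time_s: 15.15
position: [0.4698, 0.0514, 0.2097]
tcp_rot: [[1.0, -0.016, -0.001], [-0.016, -1.0, 0.0], [-0.001, -0.0, -1.0]]
force: [0.3, -0.6, -1.6]
opening: 0.5
grasp_force: 30.0
time_s: 15.75
position: [0.4605, 0.1806, 0.2098]
tcp_rot: [[1.0, -0.017, -0.0], [-0.017, -1.0, -0.0], [-0.0, 0.0, -1.0]]
force: [-0.0, -0.2, -2.4]
opening: 0.496
grasp_force: 30.0
t 15.75 p [460.5 180.6 209.8] psi -91.0 j [  8.  28. 105.  -0.  47.  99.] open 0.496 gf 30.0 F [-0.  -0.2 -2.4]
407.3,320.8,210,-91 [-0.278, -0.696, -0.001] [0.0, 0.0, 0.0] rows>=3.0 
407.3,320.8,95,-91 [0.0, 0.0, 0.575] [0.0, 0.0, 0.0] rows>=2.3
```

```bash
python3 -m pendant '[[-0.03,-0.07,0,0,0,0,1],[-0.08,-0.2,0,0,0,0,1],[-0.14,-0.36,0,0,0,0,1],[-0.21,-0.52,0,0,0,0,1],[-0.26,-0.64,0,0,0,0,1],[-0.278,-0.696,0,0,0,0,1],[-0.278,-0.696,0,0,0,0,1],[-0.278,-0.696,0,0,0,0,1]]'
python3 -m pendant '[[0,0,0.08,0,0,0,1],[0,0,0.2,0,0,0,1],[0,0,0.34,0,0,0,1],[0,0,0.46,0,0,0,1],[0,0,0.54,0,0,0,1],[0,0,0.56,0,0,0,1],[0,0,0.56,0,0,0,1]]'
python3 plan.py 407.3,320.8,89.1,-91
python3 - <<'E'
from h import *
from rig import capture
p,d=capture('side')
cv2.imwrite('pics/s2.png',cv2.resize(p[310:400,260:380,::-1],None,fx=5,fy=5,interpolation=cv2.INTER_CUBIC))
E
```

```text
time_s: 16.55
position: [0.408, 0.319, 0.2099]
tcp_rot: [[1.0, -0.018, 0.0], [-0.018, -1.0, -0.001], [0.0, 0.001, -1.0]]
force: [-0.3, -0.8, -2.0]
opening: 0.499
grasp_force: 30.0
time_s: 17.25
position: [0.4079, 0.3189, 0.0976]
tcp_rot: [[1.0, -0.019, -0.001], [-0.019, -1.0, -0.001], [-0.001, 0.001, -1.0]]
force: [0.2, 0.4, -2.0]
opening: 0.495
grasp_force: 30.0
t 17.25 p [407.9 318.9  97.6] psi -91.1 j [ 26.  40. 106.  -0.  34. 117.] open 0.495 gf 30.0 F [ 0.2  0.4 -2. ]
407.3,320.8,89.1,-91 [-0.003, -0.01, 0.043] [0.0, 0.0, -0.001] rows>=0.2
```

View pics/s2.png

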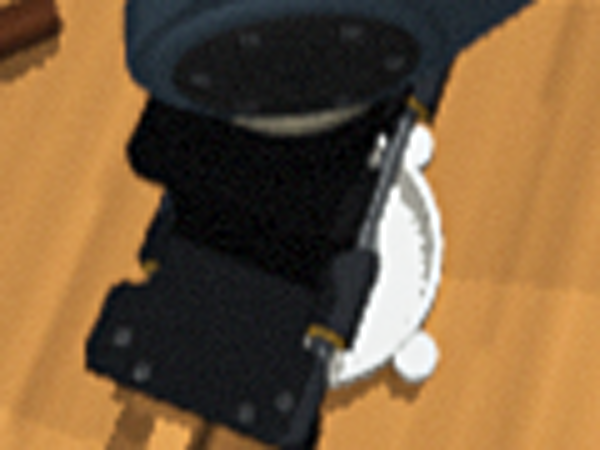

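The hand hides the motor; only the white rim shows, at crop (420,270). I'll lower by pose and force instead.

```bash
python3 -m pendant '[[-0.003,-0.009,0.015,0,0,0,1],[-0.003,-0.009,0.03,0,0,0,1],[-0.003,-0.009,0.038,0,0,0,1],[-0.003,-0.009,0.04,0,0,0,1],[-0.003,-0.009,0.04,0,0,0,1]]'
python3 -m pendant '[[0,0,0.003,0,0,0,1],[0,0,0.005,0,0,0,1],[0,0,0.005,0,0,0,1]]'
```

```text
time_s: 17.8
position: [0.4067, 0.3218, 0.0901]
tcp_rot: [[1.0, -0.017, 0.0], [-0.017, -1.0, 0.0], [0.0, -0.0, -1.0]]
force: [0.2, 0.6, -1.7]
opening: 0.501
grasp_force: 30.0
time_s: 18.1
position: [0.4068, 0.3218, 0.0891]
tcp_rot: [[1.0, -0.018, 0.0], [-0.018, -1.0, 0.0], [0.0, -0.0, -1.0]]
force: [-0.1, -0.3, -1.1]
opening: 0.496
grasp_force: 30.0
```

```bash
python3 -m pendant '[[0,0,0.002,0,0,0,1],[0,0,0.004,0,0,0,1],[0,0,0.004,0,0,0,1]]'
```

```text
time_s: 18.4
position: [0.4068, 0.3218, 0.0891]
tcp_rot: [[1.0, -0.018, 0.0], [-0.018, -1.0, 0.0], [0.0, -0.0, -1.0]]
force: [-2.3, -0.1, 6.5]
opening: 0.497
grasp_force: 30.0
```

Contact. I'll release, raise, and head for the battery (gripper y across its width, psi about −90.5).

```bash
python3 -m pendant '[[0,0,-0.003,0,0,0,0],[0,0,-0.003,0,0,0,-1],[0,0,-0.003,0,0,0,-1],[0,0,-0.003,0,0,0,-1],[0,0,-0.003,0,0,0,-1],[0,0,-0.003,0,0,0,-1],[0,0,-0.003,0,0,0,-1],[0,0,-0.003,0,0,0,-1]]'
python3 -m pendant '[[0,0,-0.05,0,0,0,-1],[0,0,-0.2,0,0,0,-1],[0,0,-0.4,0,0,0,-1],[0,0,-0.55,0,0,0,-1],[0,0,-0.6,0,0,0,-1],[0,0,-0.6,0,0,0,-1]]'
python3 plan.py 542.2,144,208,-90.5 542.2,144,90,-90.5
```

```text
time_s: 19.2
position: [0.4068, 0.3217, 0.0888]
tcp_rot: [[1.0, -0.018, -0.0], [-0.018, -1.0, -0.0], [-0.0, 0.0, -1.0]]
force: [-0.7, 0.0, 0.4]
opening: 0.98
grasp_force: 0.0
time_s: 19.8
position: [0.4074, 0.3221, 0.2106]
tcp_rot: [[1.0, -0.017, 0.004], [-0.017, -1.0, 0.002], [0.004, -0.002, -1.0]]
force: [0.5, -0.1, 0.7]
opening: 0.999
grasp_force: 0.0
t 19.8 p [407.4 322.1 210.6] psi -91.0 j [ 26.  29. 102.  -0.  49. 117.] open 0.999 gf 0.0 F [ 0.5 -0.1  0.7]
542.2,144,208,-90.5 [0.69, 0.879, 0.014] [-0.001, -0.001, -0.003] rows>=4.5 
542.2,144,90,-90.5 [0.0, 0.0, 0.59] [0.0, 0.0, 0.0] rows>=2.4
```

```bash
python3 -m pendant '[[0.1,0.13,0,0,0,-0.003,-1],[0.25,0.32,0,0,0,-0.003,-1],[0.42,0.53,0.01,0,0,-0.003,-1],[0.58,0.74,0.014,0,0,-0.003,-1],[0.67,0.85,0.014,0,0,-0.003,-1],[0.69,0.879,0.014,0,0,-0.003,-1],[0.69,0.879,0.014,0,0,-0.003,-1],[0.69,0.879,0.014,0,0,-0.003,-1]]'
python3 plan.py 542.2,144,89,-90.5
python3 - <<'E'
from h import *
from rig import capture
p,d=capture('side'); W=cloud('side',d)
P=W[sel(W,.407,.321,.035,.045,.066)]; print('motor',len(P),rect(P),circ(P))
cv2.imwrite('pics/s3.png',cv2.resize(p[200:400,220:400,::-1],None,fx=3,fy=3,interpolation=cv2.INTER_CUBIC))
E
```

```text
time_s: 20.6
position: [0.5399, 0.1441, 0.2048]
tcp_rot: [[1.0, -0.008, -0.004], [-0.008, -1.0, 0.0], [-0.004, -0.0, -1.0]]
force: [-0.3, 1.1, 0.4]
opening: 0.999
grasp_force: 0.0
t 20.6 p [539.9 144.1 204.8] psi -90.5 j [ 3. 32. 96.  0. 52. 94.] open 0.999 gf 0.0 F [-0.3  1.1  0.4]
542.2,144,89,-90.5 [0.014, 0.001, 0.579] [-0.0, 0.001, 0.0] rows>=2.3 
motor 488 (array([407.5, 322.6]), array([43.8, 42. ]), -70.6) (array([406.2, 323.3]), np.float64(16.1))
```

View pics/s3.png

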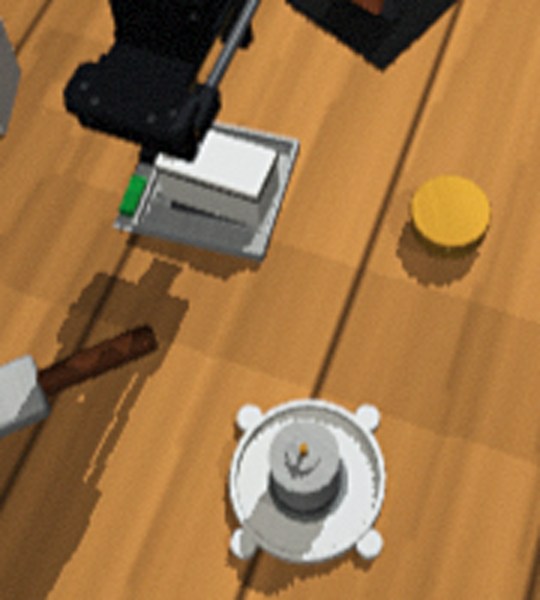

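The motor stands central in the fan housing at crop (305,470). The battery is below the gripper in the chassis at crop (225,165). Descending to grip it.

```bash
python3 -m pendant '[[0.012,0,0.12,0,0,0,-1],[0.012,0,0.26,0,0,0,-1],[0.012,0,0.4,0,0,0,-1],[0.012,0,0.52,0,0,0,-1],[0.012,0,0.575,0,0,0,-1],[0.012,0,0.575,0,0,0,-1],[0.012,0,0.575,0,0,0,-1]]'
python3 -m pendant '[[0,0,0,0,0,0,1],[0,0,0,0,0,0,1],[0,0,0,0,0,0,1],[0,0,0,0,0,0,1],[0,0,0,0,0,0,1],[0,0,0,0,0,0,1],[0,0,0,0,0,0,1],[0,0,0,0,0,0,1]]'
python3 -m pendant '[[0,0,0,0,0,0,1],[0,0,0,0,0,0,1]]'
python3 plan.py 541,144,210,-90.5 525,-40,210,-91 495,-200,210,-92 479.5,-288,210,-92.5 479.5,-288,98,-92.5
```

```text
time_s: 21.35
position: [0.544, 0.1442, 0.0916]
tcp_rot: [[1.0, -0.007, 0.001], [-0.007, -1.0, 0.0], [0.001, -0.0, -1.0]]
force: [-0.6, -0.3, 0.7]
opening: 0.999
grasp_force: 0.0
time_s: 22.15
position: [0.544, 0.1433, 0.0911]
tcp_rot: [[1.0, -0.008, -0.0], [-0.008, -1.0, -0.0], [-0.0, 0.0, -1.0]]
force: [0.4, 0.2, 1.3]
opening: 0.455
grasp_force: 30.0
time_s: 22.35
position: [0.5441, 0.1433, 0.0911]
tcp_rot: [[1.0, -0.008, -0.0], [-0.008, -1.0, -0.0], [-0.0, 0.0, -1.0]]
force: [0.0, -1.5, 0.5]
opening: 0.454
grasp_force: 30.0
t 22.35 p [544.1 143.3  91.1] psi -90.5 j [ 3. 43. 99. -0. 38. 94.] open 0.454 gf 30.0 F [ 0.  -1.5  0.5]
541,144,210,-90.5 [-0.015, -0.003, -0.595] [0.0, 0.0, 0.0] rows>=2.4 
525,-40,210,-91 [-0.072, 0.921, 0.0] [0.0, 0.0, 0.003] rows>=3.7 
495,-200,210,-92 [-0.136, 0.802, 0.0] [0.0, 0.0, 0.006] rows>=3.3 
479.5,-288,210,-92.5 [-0.062, 0.442, 0.0] [0.0, 0.0, 0.003] rows>=1.8 
479.5,-288,98,-92.5 [0.0, 0.0, 0.56] [0.0, 0.0, 0.0] rows>=2.2
```

```bash
python3 -m pendant '[[0,0,-0.06,0,0,0,1],[0,0,-0.18,0,0,0,1],[0,0,-0.32,0,0,0,1],[0,0,-0.46,0,0,0,1],[0,0,-0.56,0,0,0,1],[0,0,-0.6,0,0,0,1],[0,0,-0.6,0,0,0,1]]'
python3 -m pendant '[[0,0.07,0,0,0,0,1],[-0.02,0.21,0,0,0,0,1],[-0.04,0.39,0,0,0,0,1],[-0.06,0.57,0,0,0,0.003,1],[-0.08,0.75,0,0,0,0.003,1],[-0.09,0.88,0,0,0,0.003,1],[-0.09,0.92,0,0,0,0.003,1]]'
python3 -m pendant '[[0,0.07,0,0,0,0,1],[-0.03,0.21,0,0,0,0,1],[-0.06,0.37,0,0,0,0.003,1],[-0.09,0.53,0,0,0,0.006,1],[-0.12,0.69,0,0,0,0.006,1],[-0.136,0.78,0,0,0,0.006,1],[-0.136,0.8,0,0,0,0.006,1],[-0.136,0.8,0,0,0,0.006,1]]'
python3 plan.py 481,-288,210,-92.5 481,-288,98,-92.5
```

```text
time_s: 23.05
position: [0.5444, 0.1437, 0.2123]
tcp_rot: [[1.0, -0.008, 0.002], [-0.008, -1.0, 0.0], [0.002, -0.0, -1.0]]
force: [-0.4, 0.1, -3.1]
opening: 0.457
grasp_force: 30.0
time_s: 23.75
position: [0.5234, -0.0436, 0.2096]
tcp_rot: [[1.0, -0.021, -0.003], [-0.021, -1.0, -0.0], [-0.003, 0.0, -1.0]]
force: [-0.6, -0.0, -2.7]
opening: 0.458
grasp_force: 30.0
time_s: 24.55
position: [0.4944, -0.1999, 0.2106]
tcp_rot: [[0.999, -0.037, -0.001], [-0.037, -0.999, 0.001], [-0.001, -0.001, -1.0]]
force: [0.1, -0.1, -2.9]
opening: 0.458
grasp_force: 30.0
t 24.55 p [ 494.4 -199.9  210.6] psi -92.1 j [-34.  30. 100.   0.  50.  58.] open 0.458 gf 30.0 F [ 0.1 -0.1 -2.9]
481,-288,210,-92.5 [-0.051, 0.443, 0.003] [-0.0, 0.0, 0.002] rows>=1.8 
481,-288,98,-92.5 [0.0, 0.0, 0.56] [0.0, 0.0, 0.0] rows>=2.2
```

The shell is empty now, so I'll measure it again before lowering.

```bash
python3 - <<'E'
from h import *
from rig import capture
for c in ('side','top'):
    p,d=capture(c); W=cloud(c,d); hsv=cv2.cvtColor(p,cv2.COLOR_RGB2HSV)
    yel=(hsv[...,0]>20)&(hsv[...,0]<36)&(hsv[...,1]>140)
    m=sel(W,.48,-.288,.13,.0095,.0145)&yel
    print(c,m.sum(),fitrect(W[m],(479,-288),-2,114,74), rect(W[sel(W,.48,-.288,.13,.006,.022)&yel]))
    f=sel(W,.48,-.288,.07,.001,.0065)&yel; print('floor',f.sum(),rect(W[f]))
E
```

```text
side 222 (array([ 478.5, -288.7]), np.float64(-2.6), np.float64(3.07)) (array([ 479.1, -286.8]), array([175.2,  85.6]), 0.6)
floor 496 (array([ 475.2, -287.5]), array([123.1,  79.3]), -2.0)
top 0 (array([ 479., -288.]), np.float64(-2.0), np.float64(nan)) (array([0., 0.]), array([0., 0.]), 0.0)
floor 6 (array([ 481.5, -306.2]), array([20.6,  5.8]), 0.4)
  return _methods._mean(a, axis=axis, dtype=dtype,
  ret = ret.dtype.type(ret / rcount)
```

```bash
python3 -m pendant '[[-0.01,0.08,0,0,0,0.002,1],[-0.025,0.2,0,0,0,0.002,1],[-0.04,0.33,0,0,0,0.002,1],[-0.051,0.42,0,0,0,0.002,1],[-0.051,0.443,0,0,0,0.002,1],[-0.051,0.443,0,0,0,0.002,1],[-0.051,0.443,0,0,0,0.002,1]]'
python3 -m pendant '[[0,0,0.08,0,0,0,1],[0,0,0.2,0,0,0,1],[0,0,0.34,0,0,0,1],[0,0,0.45,0,0,0,1],[0,0,0.52,0,0,0,1],[0,0,0.55,0,0,0,1],[0,0,0.55,0,0,0,1]]'
python3 plan.py 481.5,-288.3,92.1,-92.5
```

```text
time_s: 25.35
position: [0.4808, -0.2869, 0.2108]
tcp_rot: [[0.999, -0.042, -0.001], [-0.042, -0.999, 0.001], [-0.001, -0.001, -1.0]]
force: [-1.1, 1.0, -2.2]
opening: 0.461
grasp_force: 30.0
time_s: 26.05
position: [0.4811, -0.2874, 0.1006]
tcp_rot: [[0.999, -0.042, -0.001], [-0.042, -0.999, 0.001], [-0.001, -0.001, -1.0]]
force: [0.6, -0.2, -3.6]
opening: 0.458
grasp_force: 30.0
t 26.05 p [ 481.1 -287.4  100.6] psi -92.4 j [-42.  42.  99.   0.  39.  50.] open 0.458 gf 30.0 F [ 0.6 -0.2 -3.6]
481.5,-288.3,92.1,-92.5 [0.002, 0.004, 0.043] [-0.0, 0.0, 0.0] rows>=0.2
```

```bash
python3 -m pendant '[[0.002,0.004,0.015,0,0,0,1],[0.002,0.004,0.028,0,0,0,1],[0.002,0.004,0.036,0,0,0,1],[0.002,0.004,0.038,0,0,0,1],[0.002,0.004,0.038,0,0,0,1]]'
python3 -m pendant '[[0,0,0.003,0,0,0,1],[0,0,0.005,0,0,0,1],[0,0,0.005,0,0,0,1]]'
```

```text
time_s: 26.55
position: [0.4815, -0.2889, 0.0937]
tcp_rot: [[0.999, -0.043, 0.0], [-0.043, -0.999, -0.0], [0.0, 0.0, -1.0]]
force: [-0.6, -0.0, -2.8]
opening: 0.454
grasp_force: 30.0
time_s: 26.85
position: [0.4814, -0.2888, 0.0924]
tcp_rot: [[0.999, -0.043, -0.0], [-0.043, -0.999, 0.0], [-0.0, -0.0, -1.0]]
force: [-0.2, 0.3, -3.3]
opening: 0.458
grasp_force: 30.0
```

```bash
python3 -m pendant '[[0,0,0.002,0,0,0,1],[0,0,0.004,0,0,0,1],[0,0,0.004,0,0,0,1]]';python3 -m pendant '[[0,0,0.002,0,0,0,1],[0,0,0.002,0,0,0,1],[0,0,0.002,0,0,0,1]]'
```

```text
time_s: 27.15
position: [0.4815, -0.2888, 0.0921]
tcp_rot: [[0.999, -0.043, 0.0], [-0.043, -0.999, -0.0], [0.0, 0.0, -1.0]]
force: [0.0, 0.8, 1.5]
opening: 0.455
grasp_force: 30.0
time_s: 27.45
position: [0.4815, -0.2888, 0.092]
tcp_rot: [[0.999, -0.043, 0.0], [-0.043, -0.999, -0.0], [0.0, 0.0, -1.0]]
force: [-1.9, 0.1, 5.1]
opening: 0.458
grasp_force: 30.0
```

```bash
python3 -m pendant '[[0,0,-0.002,0,0,0,0],[0,0,-0.002,0,0,0,-1],[0,0,-0.002,0,0,0,-1],[0,0,-0.002,0,0,0,-1],[0,0,-0.002,0,0,0,-1],[0,0,-0.002,0,0,0,-1],[0,0,-0.002,0,0,0,-1],[0,0,-0.002,0,0,0,-1]]'
python3 -m pendant '[[0,0,-0.05,0,0,0,-1],[0,0,-0.2,0,0,0,-1],[0,0,-0.4,0,0,0,-1],[0,0,-0.55,0,0,0,-1],[0,0,-0.58,0,0,0,-1],[0,0,-0.58,0,0,0,-1]]'
python3 plan.py 487,-180,205,-55 491.9,-76.5,205,-17.2 491.9,-76.5,88.5,-17.2
```

```text
time_s: 28.25
position: [0.4815, -0.2888, 0.0916]
tcp_rot: [[0.999, -0.043, -0.0], [-0.043, -0.999, 0.0], [-0.0, -0.0, -1.0]]
force: [-0.1, 0.6, 0.5]
opening: 0.978
grasp_force: 0.0
time_s: 28.85
position: [0.4819, -0.2892, 0.2093]
tcp_rot: [[0.999, -0.043, 0.002], [-0.043, -0.999, -0.002], [0.003, 0.002, -1.0]]
force: [0.5, -0.6, 0.0]
opening: 0.997
grasp_force: 0.0
t 28.85 p [ 481.9 -289.2  209.3] psi -92.4 j [-42.  32.  96.  -0.  52.  50.] open 0.997 gf 0.0 F [ 0.5 -0.6  0. ]
487,-180,205,-55 [0.002, -0.546, 0.02] [0.001, -0.001, -0.208] rows>=4.4 
491.9,-76.5,205,-17.2 [0.317, -0.41, 0.0] [0.0, 0.0, -0.21] rows>=4.4 
491.9,-76.5,88.5,-17.2 [0.0, 0.0, 0.582] [0.0, 0.0, 0.0] rows>=2.3
```

```bash
python3 -m pendant '[[0.002,-0.12,0.02,0,0,-0.048,-1],[0.002,-0.24,0.02,0,0,-0.095,-1],[0.002,-0.36,0.02,0,0,-0.14,-1],[0.002,-0.48,0.02,0,0,-0.185,-1],[0.002,-0.546,0.02,0,0,-0.208,-1],[0.002,-0.546,0.02,0,0,-0.208,-1]]'
python3 -m pendant '[[0.07,-0.09,0,0,0,-0.047,-1],[0.14,-0.18,0,0,0,-0.094,-1],[0.21,-0.27,0,0,0,-0.14,-1],[0.28,-0.36,0,0,0,-0.185,-1],[0.317,-0.41,0,0,0,-0.21,-1],[0.317,-0.41,0,0,0,-0.21,-1],[0.317,-0.41,0,0,0,-0.21,-1]]'
python3 plan.py 491.9,-76.5,88.5,-17.2
python3 - <<'E'
from h import *
from rig import capture
p,d=capture('side'); W=cloud('side',d)
P=W[sel(W,.48,-.288,.055,.047,.058)]; print('batt',len(P),rect(P))
m=sel(W,.5455,.141,.075,.0095,.0145); print('chassis',m.sum(),fitrect(W[m],(546,141),5,97,97))
cv2.imwrite('pics/s4.png',cv2.resize(p[90:290,250:430,::-1],None,fx=3,fy=3,interpolation=cv2.INTER_CUBIC))
p,d=capture('top'); W=cloud('top',d)
P=W[sel(W,.48,-.288,.055,.047,.058)]; print('batt',len(P),rect(P))
m=sel(W,.5455,.141,.075,.0095,.0145); print('chassis',m.sum(),fitrect(W[m],(546,141),5,97,97))
E
```

```text
time_s: 29.45
position: [0.4851, -0.1773, 0.202]
tcp_rot: [[0.818, 0.575, -0.004], [0.575, -0.818, 0.003], [-0.002, -0.005, -1.0]]
force: [-1.1, -0.1, 0.7]
opening: 1.002
grasp_force: 0.0
time_s: 30.15
position: [0.4916, -0.0769, 0.2031]
tcp_rot: [[0.298, 0.954, -0.001], [0.954, -0.298, -0.0], [-0.0, -0.0, -1.0]]
force: [-0.7, 0.3, 1.0]
opening: 1.002
grasp_force: 0.0
t 30.15 p [491.6 -76.9 203.1] psi -17.4 j [-22.  28. 105.  -0.  46.  -4.] open 1.002 gf 0.0 F [-0.7  0.3  1. ]
491.9,-76.5,88.5,-17.2 [0.003, 0.001, 0.573] [-0.0, 0.0, -0.001] rows>=2.3 
batt 18 (array([ 470.6, -302.2]), array([24.9,  8.9]), -8.6)
chassis 323 (array([545.7, 140.9]), np.float64(4.9), np.float64(1.47))
batt 507 (array([ 480.7, -286.7]), array([79.8, 41.6]), -2.0)
chassis 211 (array([547.4, 141.3]), np.float64(5.0), np.float64(1.31))
```

View pics/s4.png

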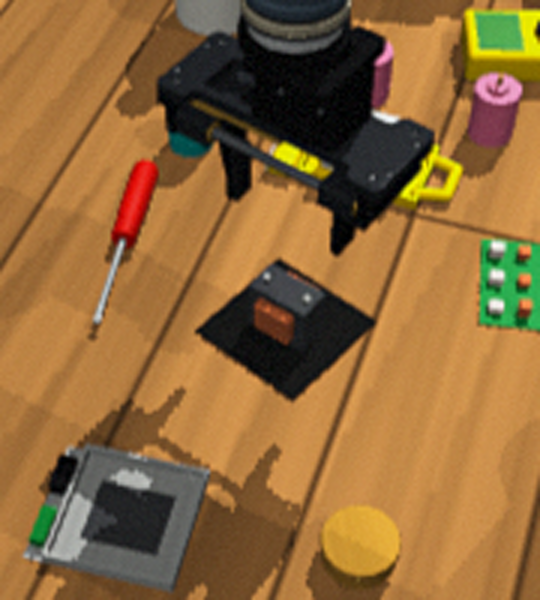

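The battery lies along the torch shell, off by under 2 mm in the top view. The chassis is empty at crop (120,520), and the transformer is on the mat at crop (285,305) below the gripper. I'll grasp the transformer and refine the chassis centre.

```bash
python3 -m pendant '[[0.003,0,0.12,0,0,0,-1],[0.003,0,0.26,0,0,0,-1],[0.003,0,0.4,0,0,0,-1],[0.003,0,0.52,0,0,0,-1],[0.003,0,0.57,0,0,0,-1],[0.003,0,0.57,0,0,0,-1],[0.003,0,0.57,0,0,0,-1]]'
python3 -m pendant '[[0,0,0,0,0,0,1],[0,0,0,0,0,0,1],[0,0,0,0,0,0,1],[0,0,0,0,0,0,1],[0,0,0,0,0,0,1],[0,0,0,0,0,0,1],[0,0,0,0,0,0,1],[0,0,0,0,0,0,1]]'
python3 - <<'E'
from h import *
from rig import capture
t=np.radians(5);ex=np.array([np.cos(t),np.sin(t)]);ey=np.array([-ex[1],ex[0]])
for c in ('side','top'):
    p,d=capture(c); W=cloud(c,d); hsv=cv2.cvtColor(p,cv2.COLOR_RGB2HSV)
    for n,m in (('grey lowsat',sel(W,.545,.141,.1,-.004,.03)&(hsv[...,1]<60)),('rim z',sel(W,.545,.141,.1,.0085,.014)),('conn',sel(W,.545,.141,.1,.0145,.03))):
        P=W[m][:,:2]*1000-[545,141]; print(c,n,len(P),np.round(np.percentile(P@ex,[1,99]),1),np.round(np.percentile(P@ey,[1,99]),1))
    print(np.histogram((W[sel(W,.545,.141,.1,.0085,.014)][:,:2]*1000-[545,141])@ex,bins=np.arange(-60,75,5)))
E
python3 plan.py 491.9,-76.5,205,-17.2 495,10,205,5
```

```text
time_s: 30.95
position: [0.492, -0.0762, 0.0901]
tcp_rot: [[0.297, 0.955, 0.001], [0.955, -0.297, -0.0], [-0.0, 0.001, -1.0]]
force: [-0.3, 0.3, 0.9]
opening: 1.001
grasp_force: 0.0
time_s: 31.75
position: [0.4919, -0.0757, 0.09]
tcp_rot: [[0.296, 0.955, 0.001], [0.955, -0.296, -0.0], [-0.0, 0.001, -1.0]]
force: [0.2, 1.2, 5.7]
opening: 0.643
grasp_force: 30.0
side grey lowsat 1952 [-49.6  62. ] [-49.6  49.8]
side rim z 362 [-50.   63.6] [-50.5  50.3]
side conn 57 [24.7 64.7] [-45.6  24.6]
(array([ 0,  2, 63,  8,  6, 10,  8,  9,  8,  7,  8,  6,  9,  9,  5,  8,  6,
        9,  8,  7,  8, 66, 30, 34, 28,  0]), array([-60, -55, -50, -45, -40, -35, -30, -25, -20, -15, -10,  -5,   0,
         5,  10,  15,  20,  25,  30,  35,  40,  45,  50,  55,  60,  65,
        70]))
t 31.85 p [491.9 -75.7  90. ] psi -17.2 j [-22.  41. 109.   0.  31.  -4.] open 0.645 gf 30.0 F [0.2 1.2 5.3]
491.9,-76.5,205,-17.2 [-0.004, 0.002, -0.575] [0.0, 0.0, -0.0] rows>=2.3 
495,10,205,5 [0.418, -0.113, 0.0] [0.0, 0.0, -0.123] rows>=2.6 Traceback (most recent call last):
  File "<stdin>", line 7, in <module>
    return _quantile_unchecked(
        a, q, axis, out, overwrite_input, method, keepdims, weights)
    return _ureduce(a,
                    func=_quantile_ureduce_func,
    ...<5 lines>...
                    overwrite_input=overwrite_input,
                    method=method)
    r = func(a, **kwargs)
    result = _quantile(arr,
                       quantiles=q,
    ...<2 lines>...
                       out=out,
                       weights=wgt)
    slices_having_nans = np.isnan(arr[-1, ...])
                                  ~~~^^^^^^^^^
IndexError: index -1 is out of bounds for axis 0 with size 0
```

```bash
python3 -m pendant '[[0,0,-0.06,0,0,0,1],[0,0,-0.18,0,0,0,1],[0,0,-0.32,0,0,0,1],[0,0,-0.46,0,0,0,1],[0,0,-0.56,0,0,0,1],[0,0,-0.58,0,0,0,1],[0,0,-0.58,0,0,0,1]]'
python3 plan.py 515,30,206,-51 545.7,141,206,-85
```

```text
time_s: 32.55
position: [0.4912, -0.0755, 0.2058]
tcp_rot: [[0.296, 0.955, -0.0], [0.955, -0.296, -0.0], [-0.0, -0.0, -1.0]]
force: [0.2, -0.8, -5.1]
opening: 0.639
grasp_force: 30.0
t 32.55 p [491.2 -75.5 205.8] psi -17.2 j [-22.  28. 105.  -0.  47.  -4.] open 0.639 gf 30.0 F [ 0.2 -0.8 -5.1]
515,30,206,-51 [0.539, -0.042, -0.001] [-0.0, 0.0, 0.188] rows>=3.9 
545.7,141,206,-85 [0.469, -0.335, 0.0] [0.0, 0.0, 0.189] rows>=4.0
```

```bash
python3 -m pendant '[[0.04,0,0,0,0,0.015,1],[0.12,-0.01,0,0,0,0.045,1],[0.22,-0.02,0,0,0,0.08,1],[0.33,-0.03,0,0,0,0.115,1],[0.44,-0.04,0,0,0,0.15,1],[0.51,-0.04,0,0,0,0.175,1],[0.539,-0.042,0,0,0,0.188,1],[0.539,-0.042,0,0,0,0.188,1]]'
python3 -m pendant '[[0.04,-0.03,0,0,0,0.015,1],[0.11,-0.08,0,0,0,0.045,1],[0.19,-0.14,0,0,0,0.08,1],[0.28,-0.2,0,0,0,0.115,1],[0.38,-0.27,0,0,0,0.15,1],[0.44,-0.315,0,0,0,0.175,1],[0.469,-0.335,0,0,0,0.189,1],[0.469,-0.335,0,0,0,0.189,1]]'
python3 -m pendant '[[0,0,0.08,0,0,0,1],[0,0,0.2,0,0,0,1],[0,0,0.34,0,0,0,1],[0,0,0.45,0,0,0,1],[0,0,0.51,0,0,0,1],[0,0,0.53,0,0,0,1],[0,0,0.53,0,0,0,1]]'
python3 plan.py 545.7,141,90,-85
```

```text
time_s: 33.35
position: [0.5144, 0.0309, 0.2038]
tcp_rot: [[0.777, 0.63, -0.004], [0.63, -0.777, 0.001], [-0.003, -0.003, -1.0]]
force: [-0.1, -0.0, -4.4]
opening: 0.641
grasp_force: 30.0
time_s: 34.15
position: [0.5457, 0.1412, 0.2043]
tcp_rot: [[0.996, 0.088, -0.003], [0.088, -0.996, -0.0], [-0.003, -0.0, -1.0]]
force: [0.7, 0.6, -5.2]
opening: 0.639
grasp_force: 30.0
time_s: 34.85
position: [0.5463, 0.1404, 0.0993]
tcp_rot: [[0.996, 0.086, -0.001], [0.086, -0.996, -0.0], [-0.001, 0.0, -1.0]]
force: [0.7, -1.1, -4.9]
opening: 0.64
grasp_force: 30.0
t 34.85 p [546.3 140.4  99.3] psi -85.1 j [ 3. 42. 99. -0. 39. 88.] open 0.64 gf 30.0 F [ 0.7 -1.1 -4.9]
545.7,141,90,-85 [-0.003, -0.003, 0.046] [0.0, 0.0, -0.0] rows>=0.2
```

```bash
python3 -m pendant '[[-0.002,-0.002,0.015,0,0,0,1],[-0.002,-0.002,0.03,0,0,0,1],[-0.002,-0.002,0.039,0,0,0,1],[-0.002,-0.002,0.042,0,0,0,1],[-0.002,-0.002,0.042,0,0,0,1]]'
python3 -m pendant '[[0,0,0.002,0,0,0,1],[0,0,0.004,0,0,0,1],[0,0,0.004,0,0,0,1]]'
```

```text
time_s: 35.35
position: [0.5459, 0.1413, 0.0914]
tcp_rot: [[0.996, 0.086, 0.0], [0.086, -0.996, -0.0], [0.0, 0.0, -1.0]]
force: [0.2, -1.3, -4.5]
opening: 0.644
grasp_force: 30.0
time_s: 35.65
position: [0.5459, 0.1413, 0.0904]
tcp_rot: [[0.996, 0.086, -0.0], [0.086, -0.996, -0.0], [-0.0, 0.0, -1.0]]
force: [-0.5, -0.2, -4.4]
opening: 0.639
grasp_force: 30.0
```

```bash
python3 -m pendant '[[0,0,0.003,0,0,0,1],[0,0,0.005,0,0,0,1],[0,0,0.005,0,0,0,1]]'
```

```text
time_s: 35.95
position: [0.546, 0.1413, 0.09]
tcp_rot: [[0.996, 0.086, 0.0], [0.086, -0.996, -0.0], [0.0, 0.0, -1.0]]
force: [-1.5, 0.6, 2.1]
opening: 0.641
grasp_force: 30.0
```

```bash
python3 -m pendant '[[0,0,0.002,0,0,0,1],[0,0,0.002,0,0,0,1],[0,0,0,0,0,0,0],[0,0,0,0,0,0,-1],[0,0,0,0,0,0,-1],[0,0,0,0,0,0,-1],[0,0,0,0,0,0,-1],[0,0,0,0,0,0,-1]]'
python3 -m pendant '[[0,0,-0.04,0,0,0,-1],[0,0,-0.18,0,0,0,-1],[0,0,-0.38,0,0,0,-1],[0,0,-0.58,0,0,0,-1],[0,0,-0.78,0,0,0,-1],[0,0,-0.9,0,0,0,-1],[0,0,-0.9,0,0,0,-1]]'
python3 -m pendant '[[-0.04,0.2,0,0,0,0,-1],[-0.08,0.4,0,0,0,0,-1],[-0.12,0.6,0,0,0,0,-1],[-0.15,0.75,0,0,0,0,-1],[-0.15,0.75,0,0,0,0,-1],[-0.15,0.75,0,0,0,0,-1]]'
python3 - <<'E'
from h import *
from rig import capture
A={}
for c in ('side','top'):
    p,d=capture(c); W=cloud(c,d); A[c]=p
    for n,x,y,r,z0,z1 in (('motor',.407,.321,.035,.045,.066),('trans',.546,.141,.04,.045,.06),('batt',.48,-.288,.055,.047,.058)):
        P=W[sel(W,x,y,r,z0,z1)]; print(c,n,len(P),rect(P) if len(P)>9 else '')
    print(c,'mat max z',np.nanmax(W[sel(W,.4917,-.076,.06,-.01,.1)][:,2]))
cv2.imwrite('pics/top9.png',cv2.resize(A['top'][110:310,130:530,::-1],None,fx=2,fy=2,interpolation=cv2.INTER_CUBIC))
cv2.imwrite('pics/side9.png',cv2.resize(A['side'][80:400,170:470,::-1],None,fx=1.8,fy=1.8,interpolation=cv2.INTER_CUBIC))
E
```

```text
time_s: 36.75
position: [0.546, 0.1413, 0.0893]
tcp_rot: [[0.996, 0.086, 0.0], [0.086, -0.996, 0.0], [0.0, -0.0, -1.0]]
force: [-0.1, 0.0, -0.1]
opening: 0.97
grasp_force: 0.0
time_s: 37.45
position: [0.5479, 0.1415, 0.2742]
tcp_rot: [[0.996, 0.086, 0.01], [0.086, -0.996, 0.001], [0.01, 0.0, -1.0]]
force: [0.6, -0.2, -0.8]
opening: 0.999
grasp_force: 0.0
time_s: 38.05
position: [0.5282, -0.0111, 0.2686]
tcp_rot: [[0.996, 0.084, -0.002], [0.084, -0.996, 0.001], [-0.002, -0.001, -1.0]]
force: [-0.0, 0.4, 1.0]
opening: 1.004
grasp_force: 0.0
side motor 487 (array([406.6, 322.9]), array([42.9, 42.7]), 40.6)
side trans 332 (array([543.3, 142. ]), array([57.7, 30.5]), -84.6)
side batt 320 (array([ 478.5, -286.4]), array([81. , 44.2]), -1.3)
side mat max z 0.007937400828218477
top motor 266 (array([407.8, 322.8]), array([43.8, 41.8]), -87.7)
top trans 24 (array([547.1, 168.9]), array([25. ,  9.2]), -20.8)
top batt 501 (array([ 480.6, -287. ]), array([79.9, 40.8]), -2.3)
top mat max z 0.00968905092143113
```

View pics/top9.png

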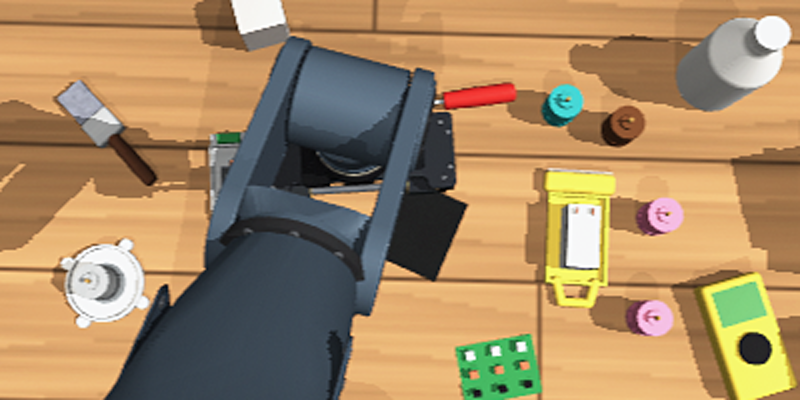

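View pics/side9.png

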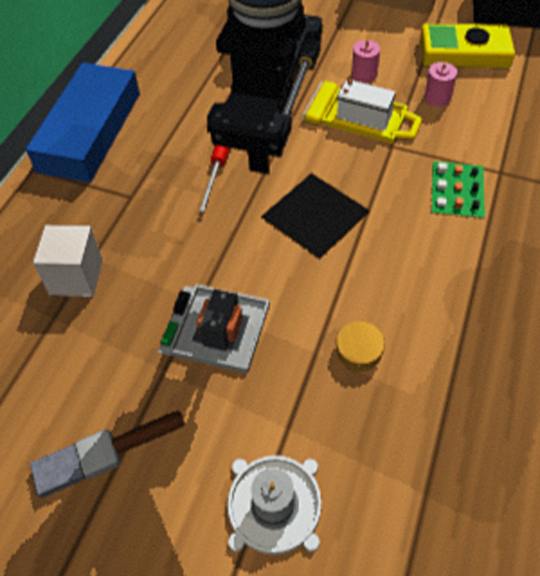

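Side crop: the motor stands in the fan housing (272,500), the transformer in the chassis (220,320) and the battery along the torch shell (365,103). The mat is empty (315,215), and the tin, screwdriver and brush are where they were. All parts are within about 2 mm of their centres, so I'm handing in.

```bash
python3 -c "
from rig import bot; print(bot.hand_in())"
```

```text
the job is handed in; nothing more can be done
None
```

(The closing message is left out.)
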